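# Take the wing cap off the burnisher's spindle

### The job

Slide the burnisher's clear guard all the way aside along its rail, then loosen the wing cap on the spindle: nobody knows whether this one has an ordinary or a reverse thread, so you will have to try which way it gives. Lift the cap off and finish while holding it still in the gripper, about 10 cm above where it sat, with the cap touching nothing else. Leave the stone, the tin and the shoe last where they are.

Things in the scene. Friction and masses are not known exactly. Their poses are not given: they have to be found in the camera images.
- machine: Bench burnisher, fixed; place and yaw vary. Origin on the table under its vertical spindle, z up. Grey base 160 (x) by 400 mm (y), 60 mm high; motor housing at its -y end (y -190 to -105 mm, top 127 mm). On the spindle a fixed wooden wheel, diameter 84 mm, top at 87 mm. Steel guard rail along y at x = +69 mm, 14 mm wide, top 152 mm, y -62 to +197 mm.
- spindle (a point): Point on the spindle axis at the top face of the wheel, 87 mm above the table, where the cap's underside sits. A threaded steel neck, diameter 37 mm, rises 17 mm above it inside the cap. Axes as the machine.
- cap: Loose aluminium wing cap, about 0.13 kg. Origin: centre of its underside. Round skirt, diameter 52 mm, 24 mm tall, with a wing bar on top (see cap_bar). Starts screwed on, bar along the machine's x. Quick thread: one way it stops dead within 10 degrees; the other way it turns freely without rising and is free to lift straight up when turned 50 to 70 degrees (stops at about 75).
- cap_bar (a point): Centre of the wing bar's top edge, 54 mm above the cap's underside, on the axis. The bar is 50 mm long (cap's x), 14 mm thick (cap's y) and 30 mm tall, standing on the skirt's flat top (its foot 24 mm above the underside). Which way loosens the cap, anticlockwise or clockwise from above, differs from start to start and cannot be seen.
- guard (a joint): Sliding clear plastic guard over the cap: 0 = over the spindle, grows as it slides to the machine's +y, 0.14 m = fully aside (end stop). Starts at 0 to 0.03. About 1.5 N of friction; stays where it is left. Plate 100 mm (x) by 92 mm (y), underside 153 mm and top 158 mm above the table, centred on the spindle at 0.
- guard_fin (a point): Centre of the top edge of the black upright fin on the guard, by which it is pushed or pinched: 34 mm long (machine's x), 12 mm thick (machine's y), 34 mm tall (158 to 192 mm above the table). It lies at the machine's y = 34 mm + guard value. Axes as the machine.
- stone: Bystander: grey sharpening stone 70 x 160 x 28 mm lying behind the machine. Origin: centre of its underside.
- tin: Bystander: round tin, diameter 72 mm, 50 mm tall, behind the machine. Origin: centre of its underside.
- last: Bystander: metal shoe last, about 205 x 72 mm, 68 mm tall at the heel, beyond the motor end of the machine. Origin: on the table under its middle.

How it is judged:
By the outcome, as a careful person would: the job done as asked, in the order asked, and still so for the second after the job is handed in, while the arm keeps its last pose, push and grip.
It also fails if it takes over 72 s, if anything falls off the work surface, if the arm or the gripper's body presses on something with over 40 N, if the wrist force passes 120 N, or if a joint passes its speed limit or range.

### The arm

A 6-joint arm with a two-finger parallel gripper is mounted at the origin on the work surface. World frame = base frame: x ahead of the robot, y to its left, z up, the work surface at z = 0. Lengths are in mm, angles in rad, forces in N, time in s.
With the tool pointing down it reaches from about 350 to 775 mm from the base axis. Payload 7.3 kg.
Tool frame: the origin (TCP) lies at the very end of the fingers, on their centre line; the grasp point (between the pads) lies 19 mm behind it; z points along the fingers, y is the line along which they close (so a half turn about z gives the same grasp; the last joint's range is limited). The gripper opens to 92 mm and grips with 3 to 60 N. Pads are 19 mm wide; open, the fingers measure 130 mm over their backs; the gripper's body (75 mm by 190 mm) begins 47 mm behind the grasp point.
Start: joints at [-0.146, 0.342, 1.524, -0, 1.275, -0.146], TCP at [525.019, 0.019, 226.741] pointing down, gripper open.
Joint ranges: [-2.53, 2.53], [-0.77, 2.02], [0.04, 2.7], [-1, 4.14], [0.28, 2.66], [-3.11, 3.11]. Speed limits (rad/s): [2.57, 2.57, 3.14, 3.14, 3.14, 3.14].

### API

Orientations are given as [roll, pitch, yaw] about the fixed x, y, z axes, in that order (R = Rz(yaw) Ry(pitch) Rx(roll)).
In Python, from plant import * gives the robot as it stands.
- The arm moves only by the tool arm_command, never from a script. Its arguments are lists of equal length, an entry for each row: "gripper": the finger opening in mm, from 0 to 91.8; "dp": the shift along the tool's x, y, z in units of 25 mm (1.0 is 25 mm), a list of three; "twist": the turn about the tool's z in units of 5 degrees (1.0 is 5 degrees). A call has exactly 5 rows; each row shifts and turns the commanded pose from where the row before left it, along the tool's axes as they then stand; what a row does not reach is not made up. A row lasts 1/8 s, in which the tool goes at most 62.5 mm and 10.7 degrees, less where a joint would pass 70% of its speed; a pose out of reach is approached as far as the arm can. A call is refused whole if a number of a shift passes 1 or a number of a turn 1, either way. A call with a gripper value outside its range is refused whole. The fingers move at their own pace and stop on an object; the grip force is fixed at half the most. Time passes only in rows, so rows that do not move let the fingers close, or fill a call up. It gives the time, the measured TCP pose, the force, the opening and the grip force at its end, in the units of the state.
- get_obs(): the state, without advancing time (a new reading comes with each control period).
- capture(name): name is "scene" or "side" or "wrist"; returns the picture (420x560x3 uint8, red, green, blue); there is no depth.
- get_calibration(name): a dict with "mtx" (3x3 intrinsics, pixels), "position" and "attitude" of the camera in the world; the wrist camera has in their place "mount" (4x4, takes a point from camera to tool coordinates, whose origin is the TCP and whose axes are the flange's). Camera axes: x right, y down, z forward; pixel columns grow to the right and rows downward; lengths in mm; the calibration is good to about 2 mm. A picture is of the moment at which its call begins: read the wrist's pose just before it. get_calibration takes no time and is no camera call.
- close_job(): hands the job in; it is judged then, once.
The state is a dict: "time": time; "joint_positions": joint angles; "dq": joint speeds; "tau": joint torques, N m; "tool_pos": TCP position; "tcp_rot": TCP orientation; "contact_force": force on the tool from outside, world axes, zero at the start; "moment": the same for the moment, N m; "grip_width": finger opening in mm; "finger_force": force on a finger pad.
Only numpy, scipy, OpenCV 4.12 (cv2) and the standard library are available. Lean on these libraries where they do the work, as an engineer would, in place of code of your own. Each camera call takes 0.05 s, during which the arm holds its last target. There are 200 camera calls.

## Working session

There is one attempt and no reset: what is moved stays moved. The work goes in short steps, Python scripts to look and compute and a tool call to move; the robot and the scene stay as the last step left them, time stands still between calls to the robot, and variables do not carry over. Pictures are saved under pics/ and viewed, at most 10 in all, crops included, and the job is handed in when it is done.

Besides the shell and the picture viewer there is one more tool, called after "Call:" as name([rows], argument=value, ...), one row to a line, values as JSON. arm_command: Moves the arm, as the interface text tells. Its arguments: {"type":"object","properties":{"gripper":{"type":"array"},"dp":{"type":"array"},"twist":{"type":"array"}},"required":["gripper","dp","twist"]}

```bash
mkdir -p pics
python3 - <<'E'
from plant import *
import cv2,numpy as np
o=get_obs();print(o['tool_pos'],o['tcp_rot'],o['time'])
ims=[]
for n in ['scene','side']:
    c=get_calibration(n);print(n,c)
    im=capture(n);cv2.imwrite(f'pics/{n}0.png',im[:,:,::-1])
print(get_calibration('wrist'))
E
```

```text
[5.24605365e+02 7.27344472e-02 2.26037448e+02] [-3.14006597e+00 -2.38985927e-04  1.57073952e+00] 0.0
scene {'mtx': array([[444.71066514,   0.        , 287.20773814],
       [  0.        , 444.71066514, 215.87547359],
       [  0.        ,   0.        ,   1.        ]]), 'position': array([1228.86182293,  262.80184334,  570.49741468]), 'attitude': array([-2.12049474,  0.02017325,  2.0585613 ])}
side {'mtx': array([[444.72139259,   0.        , 277.72282683],
       [  0.        , 444.72139259, 208.31106978],
       [  0.        ,   0.        ,   1.        ]]), 'position': array([ 215.5007442 , -755.180604  ,  747.05512987]), 'attitude': array([-2.23668798, -0.02159401, -0.50554939])}
{'mtx': array([[311.29779305,   0.        , 277.56306626],
       [  0.        , 311.29779305, 215.2593562 ],
       [  0.        ,   0.        ,   1.        ]]), 'mount': array([[ 7.38417425e-04, -9.55649753e-01, -2.94504676e-01,
         8.03416553e+01],
       [ 9.99999411e-01,  9.39884450e-04, -5.42549456e-04,
         8.88774210e-02],
       [ 7.95287619e-04, -2.94504102e-01,  9.55649884e-01,
        -1.59053711e+02],
       [ 0.00000000e+00,  0.00000000e+00,  0.00000000e+00,
         1.00000000e+00]])}
```

View pics/scene0.png

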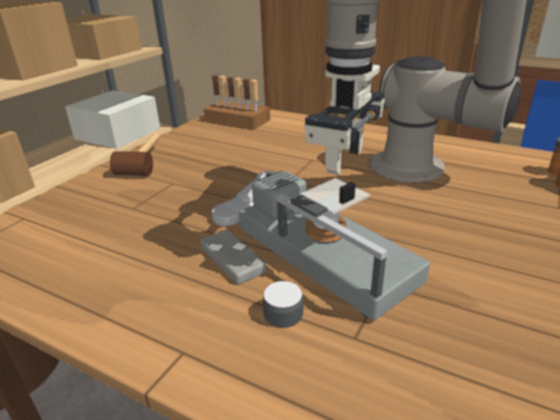

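View pics/side0.png

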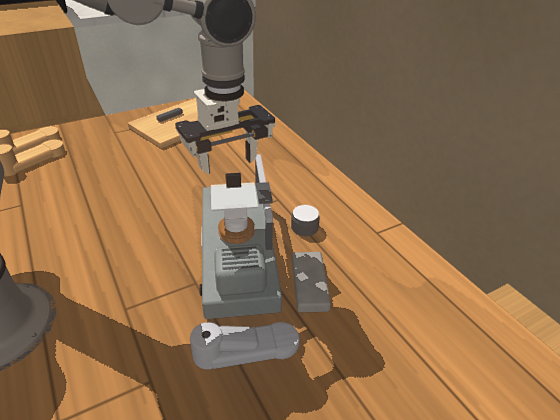

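Scene view: the fin is at about (347,193), and the rail runs from (290,198) to (382,250). The base corners at the far end are near (427,263) and (373,298). Side view: fin (233,180), wheel (237,230), and the base's near edge at (203,305)–(279,305).

```bash
cat > h.py <<'E'
import cv2,numpy as np
from scipy.spatial.transform import Rotation as Ro
from plant import *
def cam(n,o=None):
    c=get_calibration(n)
    if n!='wrist': return c['mtx'],Ro.from_euler('xyz',c['attitude']).as_matrix(),np.array(c['position'])
    R=Ro.from_euler('xyz',o['tcp_rot']).as_matrix();M=c['mount']
    return c['mtx'],R@M[:3,:3],R@M[:3,3]+o['tool_pos']
def ray(c,p): return c[2],c[1]@np.linalg.inv(c[0])@np.array([p[0],p[1],1.])
def plane(c,p,z):
    s,d=ray(c,p);return s+d*(z-s[2])/d[2]
def proj(c,X):
    q=c[0]@c[1].T@(np.asarray(X,float)-c[2]);return q[:2]/q[2]
def tri(a,b):
    (s,d),(t,e)=a,b;k=np.linalg.lstsq(np.c_[d,-e],t-s,rcond=None)[0]
    return (s+d*k[0]+t+e*k[1])/2,np.linalg.norm(s+d*k[0]-t-e*k[1])
def blob(im,box,f):
    x0,y0,x1,y1=box;m=f(im[y0:y1,x0:x1].astype(int)).astype(np.uint8)
    n,l,s,c=cv2.connectedComponentsWithStats(m);i=1+np.argmax(s[1:,4]);return c[i]+[x0,y0],s[i]
E
python3 - <<'E'
from h import *
S,D=cam('scene'),cam('side')
a=cv2.imread('pics/scene0.png');b=cv2.imread('pics/side0.png')
k=lambda i:i.max(2)<60
p,s=blob(a,(330,175,365,210),k);q,t=blob(b,(220,168,248,192),k);print(p,s,q,t)
print('fin',tri(ray(S,p),ray(D,q)),plane(S,p,175),plane(D,q,175))
for nm,c,u,z in [('rail',S,(290,198),152),('rail',S,(382,250),152),('base',S,(427,263),60),('base',S,(373,298),60),('base',D,(203,290),60),('base',D,(279,290),60)]: print(nm,plane(c,u,z).round())
E
python3 -c "
import cv2
a=cv2.imread('pics/scene0.png')[160:310,200:440];b=cv2.imread('pics/side0.png')[140:320,180:340]
a=cv2.resize(a,(480,300),interpolation=2);b=cv2.resize(b,(267,300),interpolation=2)
cv2.imwrite('pics/c1.png',cv2.hconcat([a,b]))"
```

```text
[346.75813953 192.31627907] [ 10   8  15  20 215] [233.59322034 179.94915254] [  6   5  15  14 177]
fin (array([540.59397199,  13.13894534, 175.05449805]), np.float64(0.8003116111952542)) [539.90079143  13.22167128 175.        ] [540.71852386  12.6639584  175.        ]
rail [569. -91. 152.]
rail [655. 119. 152.]
base [531. 175.  60.]
base [667. 116.  60.]
base [ 389. -161.   60.]
base [ 525. -233.   60.]
```

View pics/c1.png

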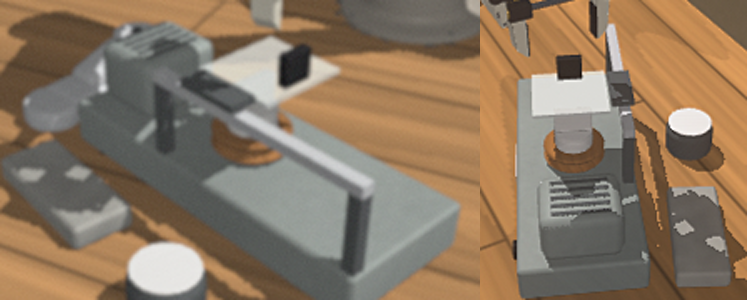

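Yaw is about -23° and the fin is at about (540.5, 13). First move: go above the fin and turn so the fingers close along the machine's y.

Call:
arm_command([
  [0.5, 0.6, 0],
  [0, 0, 0],
  [0, 0, 0],
  [0, 0, 0],
  [0, 0, 0],
], gripper=[60, 60, 60, 60, 60], twist=[0, -1, -1, -1, -1])

```text
time: 0.72
tool_pos: [539.8, 12.6, 226.3]
tcp_rot: [-3.141, -0.0, 1.923]
contact_force: [0.6, -0.4, -0.7]
grip_width: 60.2
finger_force: 0.0
```

Call:
arm_command([
  [0, 0, 0],
  [0, 0, 0],
  [0, 0, 0],
  [0, 0, 0],
  [0, 0, 0],
], gripper=[60, 60, 60, 60, 60], twist=[-1, -1, -1, -1, -1])

```text
time: 1.35
tool_pos: [539.8, 12.6, 226.3]
tcp_rot: [-3.141, -0.001, 2.359]
contact_force: [-0.4, -0.2, -1.1]
grip_width: 60.5
finger_force: 0.0
```

Call:
arm_command([
  [0, 0, 0],
  [0, 0, 0],
  [0, 0, 0],
  [0, 0, 0],
  [0, 0, 0],
], gripper=[60, 60, 60, 60, 60], twist=[-1, -1, -1, -1, -0.4])

```text
time: 1.98
tool_pos: [539.8, 12.5, 226.4]
tcp_rot: [-3.141, -0.001, 2.741]
contact_force: [0.5, -0.1, -0.8]
grip_width: 60.1
finger_force: 0.0
```

Run:
```python
from h import *
o=get_obs();print(o['time'],o['tool_pos'],o['tcp_rot'],o['joint_positions'],o['contact_force'])
im=capture('wrist');cv2.imwrite('pics/w1.png',im[:,:,::-1])
W=cam('wrist',o);print(proj(W,[540.6,13.1,192]))
```

```text
1.975 [539.8193629   12.52397752 226.36642629] [-3.14137923e+00 -6.92432072e-04  2.74114835e+00] [-1.18763542e-01  3.70163444e-01  1.48283058e+00 -1.30528130e-05
  1.28932310e+00 -1.28911201e+00] [ 0.54157131 -0.11968649 -0.80712739]
[278.06444189 245.25803942]
```

View pics/w1.png

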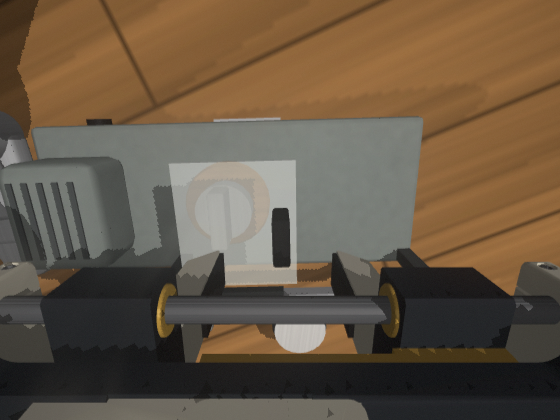

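The wrist view shows the base's edge (40,128)–(420,118), the wheel through the guard at about (228,201), the fin at (281,237) and the plate corners at (170,163) and (296,160).

Run:
```python
from h import *
o=get_obs();W=cam('wrist',o)
P=[plane(W,u,60) for u in [(40,128),(420,118)]];d=P[1]-P[0];print('base',P,np.linalg.norm(d),np.degrees(np.arctan2(d[1],d[0]))-90)
Q=[plane(W,u,158) for u in [(170,163),(296,160)]];d=Q[1]-Q[0];print('plate',Q,np.linalg.norm(d),np.degrees(np.arctan2(d[1],d[0]))-90)
print('wheel',plane(W,(228,201),87))
im=cv2.imread('pics/w1.png');p,s=blob(im,(265,195,300,280),lambda i:i.max(2)<60);print('fin',p,s,plane(W,p,185))
a,b=np.radians(-22),np.radians(-23)
for yaw in (-22,-23,-24):
    y=np.radians(yaw);R=np.array([[np.cos(y),-np.sin(y)],[np.sin(y),np.cos(y)]])
    print(yaw,R.T@(np.array([540.6,13.1])),R.T@plane(W,(228,201),87)[:2],[R.T@p[:2] for p in P],[R.T@p[:2] for p in Q])
```

```text
base [array([ 380.70331611, -179.82557554,   60.        ]), array([520.0092956 , 175.53308499,  60.        ])] 381.6882674875654 -21.405931962070852
plate [array([463.75839828, -39.78409968, 158.        ]), array([497.32444128,  45.47227402, 158.        ])] 91.62602522553166 -21.489913896629574
wheel [518.15192195 -31.08982074  87.        ]
fin [280.68012422 237.48136646] [  7  13  18  59 966] [538.72372523  15.87894448 185.        ]
-22 [496.32824541 214.6584329 ] [492.06854809 165.27714652] [array([420.34581434, -24.11739793]), array([416.38837211, 357.55035312])] [array([444.89268536, 136.83977886]), array([444.07697877, 228.46217307])]
-23 [492.50634599 223.28786164] [489.10911973 173.83975431] [array([420.70270026, -16.77767874]), array([410.08484006, 364.76287557])] [array([442.43674261, 144.58338546]), array([440.022129 , 236.1775891])]
-24 [488.53442438 231.84927474] [486.00070399 182.34940882] [array([420.93143607,  -9.4328489 ]), array([403.65639219, 371.86428772])] [array([439.84602934, 152.28295057]), array([435.83324422, 243.82106314])]
```

Call:
arm_command([
  [0, 0, 0.8],
  [0, 0, 0.8],
  [0, 0, 0.8],
  [0, 0, 0],
  [0, 0, 0],
], gripper=[60, 60, 40, 26, 26], twist=[-0.3, 0, 0, 0, 0])

```text
time: 2.65
tool_pos: [540.5, 12.5, 167.5]
tcp_rot: [3.141, 0.001, 2.766]
contact_force: [1.0, -0.2, -0.3]
grip_width: 34.4
finger_force: 0.0
```

Call:
arm_command([
  [0, 0.3, 0],
  [0, 0.4, 0],
  [0, 0.8, 0],
  [0, 0.8, 0],
  [0, 0.8, 0],
], gripper=[26, 26, 26, 26, 26], twist=[0, 0, 0, 0, 0])

```text
time: 3.28
tool_pos: [569.1, 86.2, 166.8]
tcp_rot: [3.142, 0.0, 2.767]
contact_force: [0.5, -3.5, 1.0]
grip_width: 25.9
finger_force: 1.2
```

Call:
arm_command([
  [0, 0.7, 0],
  [0, 0.4, 0],
  [0, 0.2, 0],
  [0, 0.2, 0],
  [0, 0.2, 0],
], gripper=[26, 26, 26, 26, 26], twist=[0, 0, 0, 0, 0])

```text
time: 3.9
tool_pos: [583.7, 124.1, 166.5]
tcp_rot: [-3.141, -0.001, 2.766]
contact_force: [-1.2, -1.3, 0.0]
grip_width: 26.0
finger_force: 0.9
```

Call:
arm_command([
  [0, 0.15, 0],
  [0, 0.1, 0],
  [0, 0.1, 0],
  [0, 0.1, 0],
  [0, 0, 0],
], gripper=[26, 26, 26, 26, 26], twist=[0, 0, 0, 0, 0])

```text
time: 4.53
tool_pos: [587.9, 134.1, 166.7]
tcp_rot: [-3.14, -0.0, 2.766]
contact_force: [-3.6, -3.5, 0.5]
grip_width: 26.2
finger_force: 2.3
```

Call:
arm_command([
  [0, 0.08, 0],
  [0, 0.08, 0],
  [0, 0, 0],
  [0, 0, 0],
  [0, 0, 0],
], gripper=[26, 26, 26, 26, 26], twist=[0, 0, 0, 0, 0])

```text
time: 5.15
tool_pos: [587.9, 134.2, 166.5]
tcp_rot: [-3.134, -0.002, 2.765]
contact_force: [-8.5, -17.7, 3.8]
grip_width: 26.0
finger_force: 9.5
```

Guard is on its end stop (force rose to 19 N with no motion). Back off, rise, and go over the spindle.

Call:
arm_command([
  [0, -0.45, 0],
  [0, 0, -1],
  [0, 0, -1],
  [0, -0.6, -0.2],
  [0, -1, 0],
], gripper=[26, 30, 40, 50, 60], twist=[0, 0, 0, 0, 0])

```text
time: 5.78
tool_pos: [570.6, 90.3, 221.6]
tcp_rot: [3.141, 0.001, 2.768]
contact_force: [0.5, -0.0, -0.7]
grip_width: 55.6
finger_force: 0.0
```

Call:
arm_command([
  [0, -1, 0],
  [0, -1, 0],
  [0, -1, 0],
  [0, -1, 0],
  [0, -1, 0],
], gripper=[60, 60, 60, 60, 60], twist=[0, 0, 0, 0, 0])

```text
time: 6.4
tool_pos: [524.0, -26.8, 220.9]
tcp_rot: [3.141, -0.0, 2.766]
contact_force: [-0.2, 0.2, -0.2]
grip_width: 59.7
finger_force: 0.0
```

Run:
```python
from h import *
o=get_obs();print(o['time'],o['tool_pos'],o['tcp_rot'])
im=capture('wrist');cv2.imwrite('pics/w2.png',im[:,:,::-1])
W=cam('wrist',o);print(proj(W,[521,-33,141]),proj(W,[521,-33,87]),proj(W,[585,127.7,192]))
```

```text
6.4 [524.01486588 -26.80047926 220.93203807] [ 3.14138285e+00 -4.68855434e-04  2.76607254e+00]
[268.45464764 222.3501151 ] [270.03355562 204.90559551] [531.31647738 248.06399287]
```

View pics/w2.png

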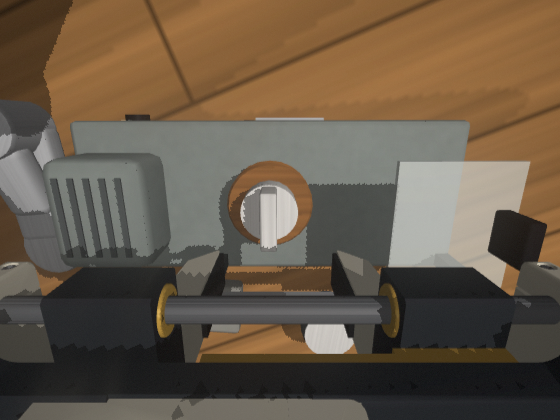

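The guard is clear. The wheel at (271,206) and bar at (268,218) match the predicted spindle (521,-33), and the yaw is aligned. Go down and grip the bar.

Call:
arm_command([
  [0, -0.27, 0.8],
  [0, 0, 1],
  [0, 0, 1],
  [0, 0, 0.9],
  [0, 0, 0.45],
], gripper=[50, 50, 50, 50, 50], twist=[0, 0, 0, 0, 0])

```text
time: 7.08
tool_pos: [521.5, -31.9, 116.4]
tcp_rot: [-3.142, -0.002, 2.766]
contact_force: [0.5, -0.4, 0.8]
grip_width: 50.3
finger_force: 0.0
```

Call:
arm_command([
  [0, 0, 0],
  [0, 0, 0],
  [0, 0, 0],
  [0, 0, 0],
  [0, 0, 0],
], gripper=[30, 20, 10, 5, 5], twist=[0, 0, 0, 0, 0])

```text
time: 7.7
tool_pos: [522.6, -32.7, 118.4]
tcp_rot: [-3.14, 0.001, 2.766]
contact_force: [-1.0, -4.8, 2.7]
grip_width: 13.8
finger_force: 29.9
```

Call:
arm_command([
  [0, 0, 0],
  [0, 0, 0],
  [0, 0, 0],
  [0, 0, 0],
  [0, 0, 0],
], gripper=[5, 5, 5, 5, 5], twist=[-0.7, -0.7, -0.7, -0.7, 0])

```text
time: 8.32
tool_pos: [522.2, -33.3, 118.4]
tcp_rot: [-3.14, -0.0, 3.01]
contact_force: [-3.9, -7.7, 3.8]
grip_width: 15.2
finger_force: 32.4
```

Run:
```python
from h import *
o=get_obs();print({k:np.round(o[k],3) for k in ['tcp_rot','contact_force','moment','tau','finger_force','joint_positions']})
```

```text
{'tcp_rot': array([-3.14, -0.  ,  3.01]), 'contact_force': array([-3.894, -7.738,  3.85 ]), 'moment': array([-1.291,  0.561, -0.788]), 'tau': array([  4.851, -43.056, -20.577,   1.783,  -0.565,  -1.077]), 'finger_force': np.float64(32.401), 'joint_positions': array([-0.209,  0.453,  1.68 , -0.002,  1.009, -1.647])}
```

Anticlockwise: moment of -0.8 Nm and the fingers being forced open indicate the dead stop. Try clockwise.

Call:
arm_command([
  [0, 0, 0],
  [0, 0, 0],
  [0, 0, 0],
  [0, 0, 0],
  [0, 0, 0],
], gripper=[5, 5, 5, 5, 5], twist=[0.9, 0.9, 1, 0, 0])

```text
time: 8.95
tool_pos: [522.5, -32.6, 118.2]
tcp_rot: [-3.141, 0.0, 2.768]
contact_force: [-1.7, -5.2, 3.2]
grip_width: 13.8
finger_force: 29.7
```

Call:
arm_command([
  [0, 0, 0],
  [0, 0, 0],
  [0, 0, 0],
  [0, 0, 0],
  [0, 0, 0],
], gripper=[5, 5, 5, 5, 5], twist=[0.8, 0.8, 0.8, 0.8, 0])

```text
time: 9.57
tool_pos: [523.2, -32.9, 118.2]
tcp_rot: [-3.141, 0.002, 2.489]
contact_force: [0.3, -5.3, 0.5]
grip_width: 13.6
finger_force: 29.8
```

Run:
```python
from h import *
o=get_obs();print({k:np.round(o[k],3) for k in ['tcp_rot','contact_force','moment','finger_force','grip_width']})
```

```text
{'tcp_rot': array([-3.141e+00,  2.000e-03,  2.489e+00]), 'contact_force': array([ 0.258, -5.263,  0.475]), 'moment': array([-1.227, -0.105,  0.042]), 'finger_force': np.float64(29.796), 'grip_width': np.float64(13.555)}
```

Clockwise turns freely. Continue to about 61°.

Call:
arm_command([
  [0, 0, 0],
  [0, 0, 0],
  [0, 0, 0],
  [0, 0, 0],
  [0, 0, 0],
], gripper=[5, 5, 5, 5, 5], twist=[1, 1, 1, 1, 1])

```text
time: 10.2
tool_pos: [522.6, -32.6, 118.1]
tcp_rot: [-3.141, 0.001, 2.05]
contact_force: [-1.4, -4.5, 1.5]
grip_width: 13.7
finger_force: 29.8
```

Call:
arm_command([
  [0, 0, 0],
  [0, 0, 0],
  [0, 0, 0],
  [0, 0, 0],
  [0, 0, 0],
], gripper=[5, 5, 5, 5, 5], twist=[1, 1, 1, 0.9, 0])

```text
time: 10.82
tool_pos: [523.1, -33.2, 118.1]
tcp_rot: [3.141, 0.002, 1.712]
contact_force: [-1.4, -6.5, 0.0]
grip_width: 13.6
finger_force: 29.9
```

Run:
```python
from h import *
o=get_obs();print({k:np.round(o[k],3) for k in ['tool_pos','tcp_rot','contact_force','moment','finger_force','grip_width']})
```

```text
{'tool_pos': array([523.051, -33.152, 118.144]), 'tcp_rot': array([3.141e+00, 2.000e-03, 1.712e+00]), 'contact_force': array([-1.414, -6.549,  0.028]), 'moment': array([-1.43 , -0.004,  0.065]), 'finger_force': np.float64(29.858), 'grip_width': np.float64(13.57)}
```

Call:
arm_command([
  [0, 0, -0.1],
  [0, 0, -0.2],
  [0, 0, -0.3],
  [0, 0, -0.3],
  [0, 0, -0.3],
], gripper=[5, 5, 5, 5, 5], twist=[0, 0, 0, 0, 0])

```text
time: 11.45
tool_pos: [522.7, -31.4, 148.5]
tcp_rot: [3.141, -0.001, 1.711]
contact_force: [-0.0, 0.9, -1.0]
grip_width: 13.8
finger_force: 29.9
```

Call:
arm_command([
  [0, 0, -0.5],
  [0, 0, -0.6],
  [0, 0, -0.6],
  [0, 0, -0.5],
  [0, 0, -0.3],
], gripper=[5, 5, 5, 5, 5], twist=[0, 0, 0, 0, 0])

```text
time: 12.08
tool_pos: [522.7, -32.0, 211.6]
tcp_rot: [3.14, 0.0, 1.71]
contact_force: [0.4, -0.6, -0.9]
grip_width: 13.9
finger_force: 29.9
```

Run:
```python
from h import *
o=get_obs();print({k:np.round(o[k],3) for k in ['tool_pos','tcp_rot','contact_force','moment','finger_force','grip_width']})
a=capture('scene')[100:310,180:460,::-1];b=capture('side')[40:320,120:400,::-1]
cv2.imwrite('pics/f1.png',cv2.hconcat([cv2.resize(a,(400,300)),cv2.resize(b,(300,300))]))
```

```text
{'tool_pos': array([522.748, -31.964, 211.575]), 'tcp_rot': array([3.14, 0.  , 1.71]), 'contact_force': array([ 0.377, -0.553, -0.862]), 'moment': array([-0.007, -0.003,  0.034]), 'finger_force': np.float64(29.894), 'grip_width': np.float64(13.914)}
```

View pics/f1.png

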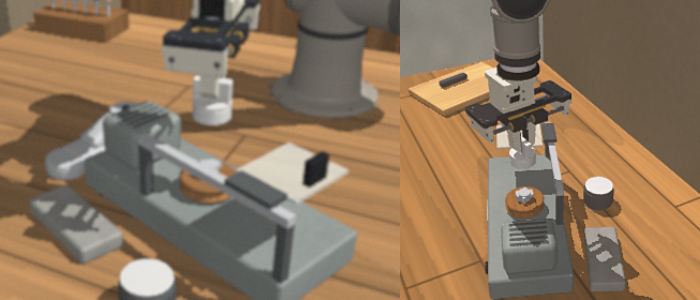

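The cap is held clear of the bare threaded neck, the guard is aside, and stone, tin and last are in place. The lift is 93.5 mm so far, so add about 6 mm and settle.

Call:
arm_command([
  [0, 0, -0.13],
  [0, 0, -0.13],
  [0, 0, 0],
  [0, 0, 0],
  [0, 0, 0],
], gripper=[5, 5, 5, 5, 5], twist=[0, 0, 0, 0, 0])

```text
time: 12.8
tool_pos: [522.4, -31.9, 216.8]
tcp_rot: [-3.141, -0.0, 1.71]
contact_force: [0.6, 0.4, -1.2]
grip_width: 13.9
finger_force: 29.9
```

Run:
```python
from h import *
o=get_obs();print(o['tool_pos'],np.abs(o['dq']).max(),o['grip_width'],o['finger_force'])
print(close_job())
```

```text
[522.41650165 -31.89255586 216.78866749] 0.001987957470065155 13.87258258869387 29.893490374088287
the job is handed in; nothing more can be done
None
```

The job is handed in: the guard is against its end stop, and the cap (reverse thread, loosened about 60° clockwise) is held still about 99 mm above its seat, touching nothing else, with the stone, tin and last where they were.

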